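# Find the high spot of a dosing-pump eccentric under a plunger indicator

### The job

On the runout jig, slide the dial indicator fully home so that its sprung plunger presses on the rim of the eccentric disc, and leave it there. Then, with the plunger riding on the rim, turn the disc by its upright crank handle until its high spot (the point of the rim farthest from the spindle) is under the plunger and the dial reads its peak, and let go.

Things in the scene. Friction and masses are not known exactly. Their poses are not given: they have to be found in the camera images.
- jig: Runout jig, fixed to the bench: dark plate 285 x 110 x 12 mm with an aluminium disc flat on a spindle at one end, a dial indicator on a slide at the other. Origin: spindle axis, bench height; x points level from spindle to indicator, along plunger and slide. Disc 92 mm wide, z 42-58 mm, nut to 64, mounted 8 mm off-centre (rim 38-54 mm from axis), turns freely both ways, 0.08 N m friction.
- crank_handle (a point): Middle of the disc's black upright crank handle: round, 14 mm thick, z 58-104 mm (point at 84), spins on its pin, 34 mm from the spindle axis. Seen from above, the high spot is a quarter turn anticlockwise of it about the spindle. Starts anywhere round the spindle but its final place. The loose spare disc with a bare steel pin is not part of the job.
- slide_post (a point): Grip point on the square steel post (14 x 14 mm, sides square to the jig) behind the dial, on the indicator's slide; z 75 mm, post top 95. Slides along jig x, 6 N friction, stays put. Its centre is 178-190 mm from the spindle axis at first, 150 mm fully home against the stop. The dial (52 mm wide, face up, top z 61 mm) has its edge 23 mm from the post's centre.
- plunger (a joint): Indicator reading: how far the plunger (10 mm ball tip, z 48 mm) is pushed in, in m: 0 free, 0.022 at most. Spring 0.5 N free, 3 N fully in. With the slide home it reads about 0.004 at the disc's low spot and 0.020 at its high spot. The dial's needle follows it.

How it is judged:
On the way, in this order (a step that is already met when the one before it is completed fails the run):
1. the indicator's slide is fully home (within 6 mm of its stop) and the rim presses its plunger in (x of slide_post in the frame of jig below 0.156 m and value of joint plunger above 0.0005 m), for 0.2 s.
2. with the plunger still pressed, the disc is turned until its high spot is under the plunger (x of slide_post in the frame of jig below 0.156 m and value of joint plunger above 0.012 m and y of crank_handle in the frame of jig below -0.02 m and x of crank_handle in the frame of jig between -0.0105 and 0.0105 m), for 0.2 s.
At the end, for the whole second after the job is handed in: The indicator's slide is within 6 mm of its inner stop, its plunger is pressed in by more than 12 mm, and the disc's high spot is within 18 degrees of the plunger's line (the crank handle on the jig's -y side, within 10.5 mm of the line through the spindle square to the slide) (all of step 2); the robot touches nothing.
It also fails if it takes over 45 s, if anything falls off the work surface, if the arm or the gripper's body presses on something with over 40 N, if the wrist force passes 120 N, or if a joint passes its speed limit or range.

### The arm

A 6-joint arm with a two-finger parallel gripper is mounted at the origin on the work surface. World frame = base frame: x ahead of the robot, y to its left, z up, the work surface at z = 0. Lengths are in m, angles in rad, forces in N, time in s.
With the tool pointing down it reaches from about 0.3 to 0.775 m from the base axis. Payload 14.6 kg.
Tool frame: the origin (TCP) lies at the very end of the fingers, on their centre line; the grasp point (between the pads) lies 19 mm behind it; x points along the fingers, z is the direction in which the jaws open and shut, and the axes are right-handed (so a half turn about x gives the same grasp; the last joint's range is limited). The gripper opens to 94 mm and grips with 3 to 60 N. Pads are 16 mm wide; open, the fingers measure 119 mm over their backs; the gripper's body (75 mm by 177 mm) begins 78 mm behind the grasp point.
Start: joints at [-1.263, 0.3, 1.521, -0, 1.321, -0.067], TCP at [0.201, -0.512, 0.205] pointing down, gripper open.
Joint ranges: [-3.03, 3.03], [-0.79, 2.21], [0.23, 2.52], [-1.04, 4.18], [0, 3.07], [-2.55, 2.55]. Speed limits (rad/s): [2.22, 2.22, 2.57, 3.14, 3.14, 3.14].

### API

Orientations are given as [roll, pitch, yaw] about the fixed x, y, z axes, in that order (R = Rz(yaw) Ry(pitch) Rx(roll)).
In Python, from station import ctrl gives the robot as it stands. The module is installed in compiled form; this text tells all that it offers.
- The arm moves only by the tool servo_tool, never from a script. Its argument "motion" is one flat list of numbers, 4 for each row, row after row: the shift along the tool's x, y, z in mm, then the turn about the tool's x in degrees. In form: [dx, dy, dz, roll, dx, dy, dz, roll, ...]. A call has 1 to 20 rows; each row is the pose to reach, as a shift and turn from the pose commanded when the call began, along the tool's axes at that moment; what a row does not reach only later rows make up. A row lasts 1/8 s, in which the tool goes at most 62.5 mm and 10.7 degrees, less where a joint would pass 70% of its speed; a pose out of reach is approached as far as the arm can. A call with a gripper value outside its range is refused whole. "gripper" is the opening, from 0 (shut) to 1 (fully open), set as the call begins (left out, the last holds). The fingers move at their own pace and stop on an object; "force" is the grip in N (left out, the last holds). Time passes only in rows, so rows that repeat a pose let the fingers close. It gives the time, the measured TCP pose, the force and the opening at its end, in the units of the state.
- ctrl.get_obs(): the state, without advancing time (a new reading comes with each control period).
- ctrl.camera(name): name is "scene" or "side" or "wrist"; returns a dict with "color" (384x512x3 uint8, red, green, blue), "z_map" (384x512 float32, m along the optical axis (not along the pixel's ray), 0 where there is no reading), "fx", "fy", "cx", "cy" (pixels), "rvec" (rotation vector, rad) and "tvec" (3), from world to camera coordinates, as OpenCV has them. Camera axes: x right, y down, z forward; pixel columns grow to the right and rows downward; lengths in m; the calibration is good to about 2 mm. A picture is of the moment at which its call begins.
- ctrl.hand_in(): hands the job in, once; it reports no verdict.
The state is a dict: "time_s": time; "qpos": joint angles; "joint_vel": joint speeds; "tau": joint torques, N m; "ee_pos": TCP position; "eef_rot": TCP orientation; "force": force on the tool from outside, world axes, zero at the start; "moment": the same for the moment, N m; "grip_width": finger opening in m.
Only numpy, scipy, OpenCV 4.12 (cv2) and the standard library are available. Lean on these libraries where they do the work, as an engineer would, in place of code of your own. Each camera call takes 0.05 s, during which the arm holds its last target.

## Working session

There is one attempt and no reset: what is moved stays moved. The work goes in short steps, Python scripts to look and compute and a tool call to move; the robot and the scene stay as the last step left them, time stands still between calls to the robot, and variables do not carry over. Pictures are saved under pics/ and viewed, and the job is handed in when it is done.

Besides the shell and the picture viewer there is one more tool, called as a command line: name --argument value ..., lists and objects as JSON in quotes. servo_tool: Moves the arm, as the interface text tells. Its arguments: {"type":"object","properties":{"motion":{"type":"array","items":{"type":"number"}},"gripper":{"type":"number"},"force":{"type":"number"}},"required":["motion"]}

```bash
mkdir -p pics; cat > h.py <<'E'
import numpy as np,cv2
from station import ctrl
def shot(n,tag):
    c=ctrl.camera(n); cv2.imwrite(f'pics/{tag}.png',c['color'][:,:,::-1]); np.savez(f'pics/{tag}.npz',**c); return c
def cloud(c):
    R=cv2.Rodrigues(np.array(c['rvec'],float))[0]; t=np.array(c['tvec'],float).ravel()
    v,u=np.mgrid[:384,:512]; z=c['z_map']
    P=np.stack([(u-c['cx'])/c['fx']*z,(v-c['cy'])/c['fy']*z,z],-1)
    W=(P-t)@R; W[z==0]=np.nan
    return W
def ray(c,u,v,h):
    R=cv2.Rodrigues(np.array(c['rvec'],float))[0]; t=np.array(c['tvec'],float).ravel()
    d=R.T@np.array([(u-c['cx'])/c['fx'],(v-c['cy'])/c['fy'],1]); o=-R.T@t
    return o+d*(h-o[2])/d[2]
E
python3 - <<'E'
from h import *
for n in ['scene','side','wrist']:
    c=shot(n,n+'0'); R=cv2.Rodrigues(np.array(c['rvec'],float))[0]; print(n,-R.T@np.ravel(c['tvec']))
o=ctrl.get_obs(); print(o)
E
```

```text
scene [ 0.99570305 -0.29436837  0.43613945]
side [ 0.28368184 -0.5918132   0.43993768]
wrist [ 0.26458029 -0.48705249  0.38531831]
{'time_s': 0.15, 'qpos': array([-1.26259124e+00,  3.00318214e-01,  1.52144020e+00, -1.94858435e-05,
        1.32067483e+00, -6.65996547e-02]), 'joint_vel': array([-0.00138865, -0.00244553, -0.0019357 ,  0.00110493, -0.00093875,
       -0.00083551]), 'tau': array([-1.90510182e-03, -5.31965482e+01, -3.52823031e+01,  7.07815890e-02,
        2.36197509e-02, -5.61704292e-05]), 'ee_pos': array([ 0.20128336, -0.51163518,  0.20502979]), 'eef_rot': array([3.09744429, 1.56995553, 1.90145754]), 'force': array([ 0.15375013,  0.63503596, -0.41431789]), 'moment': array([-0.00913091,  0.00978138,  0.02136097]), 'grip_width': 0.09417271818660879}
```

View pics/scene0.png

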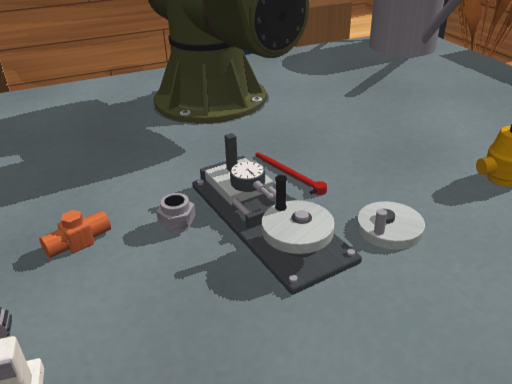

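View pics/side0.png

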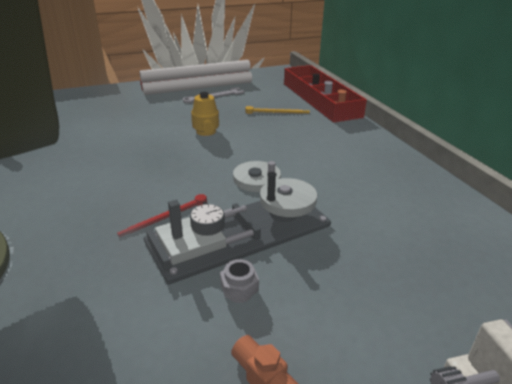

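View pics/wrist0.png

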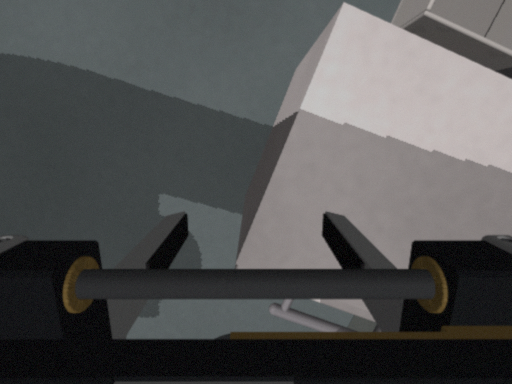

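Scene view: disc around (297,225), its nut at (302,216), black handle at (281,192), post at (231,150), spare disc at (390,224). Side view: post (175,220), dial (207,217), handle (271,183). The wrist view shows a pale block under the gripper. Next I measure.

```bash
python3 - <<'E'
from h import *
for n,tops in [('scene',dict(nut=(302,216,.064),handletop=(281,178,.104),posttop=(231,136,.095),dial=(247,170,.061))),('side',dict(nut=(285,188,.064),handletop=(271,166,.104),posttop=(175,203,.095),dial=(207,213,.061)))]:
    c=np.load(f'pics/{n}0.npz'); W=cloud(c)
    for k,(u,v,h) in tops.items():
        print(n,k,ray(c,u,v,h).round(4),W[v,u].round(4),W[v+4,u].round(4))
    img=c['color'][100:290,140:370] if n=='scene' else c['color'][140:290,110:350]
    cv2.imwrite(f'pics/{n}z.png',cv2.resize(img[:,:,::-1],None,fx=3.3,fy=3.1,interpolation=cv2.INTER_CUBIC))
# clouds: disc top points
for n in ['scene','side']:
    c=np.load(f'pics/{n}0.npz'); W=cloud(c)
    m=(abs(W[...,2]-.058)<.003)
    n_,l,s,ct=cv2.connectedComponentsWithStats(m.astype(np.uint8))
    for i in range(1,n_):
        if s[i,4]>150: 
            p=W[l==i]; print(n,'z58 comp',s[i],p.mean(0).round(4),p.min(0).round(3),p.max(0).round(3))
c=np.load('pics/wrist0.npz'); W=cloud(c); 
print('block',[W[v,u].round(3) for v,u in [(20,340),(90,400),(180,350),(100,310),(60,450)]])
for n in ['scene','side']:
    W=cloud(np.load(f'pics/{n}0.npz'))
    m=(W[...,2]>.02)&(W[...,0]>.25)&(W[...,0]<.8)
    k,l,s,ct=cv2.connectedComponentsWithStats(m.astype(np.uint8))
    for i in range(1,k):
        if s[i,4]>60: p=W[l==i]; print(n,s[i],p.min(0).round(3),p.max(0).round(3))
E
```

```text
scene nut [ 0.5502 -0.0548  0.064 ] [ 0.5508 -0.0551  0.0645] [ 0.5542 -0.0568  0.0611]
scene handletop [ 0.5156 -0.0679  0.104 ] [ 0.5174 -0.0688  0.1053] [ 0.5211 -0.0705  0.1019]
scene posttop [ 0.364  -0.0796  0.095 ] [ 0.3665 -0.0804  0.0964] [ 0.3677 -0.0812  0.0904]
scene dial [ 0.4127 -0.0744  0.061 ] [ 0.4122 -0.0742  0.0607] [ 0.4227 -0.0784  0.0607]
side nut [ 0.546  -0.0575  0.064 ] [ 0.5456 -0.0584  0.0646] [ 0.5437 -0.063   0.0602]
side handletop [ 0.5241 -0.0483  0.104 ] [0.566  0.0464 0.0454] [0.5659 0.0456 0.0374]
side posttop [ 0.3638 -0.0844  0.095 ] [ 0.3638 -0.0845  0.0951] [ 0.3629 -0.0862  0.0896]
side dial [ 0.4105 -0.0766  0.061 ] [ 0.4102 -0.0778  0.0619] [ 0.4087 -0.0826  0.0582]
scene z58 comp [230 162  35  21 491] [ 0.4152 -0.0753  0.0595] [ 0.386 -0.099  0.055] [ 0.437 -0.049  0.061]
scene z58 comp [ 262  200   73   47 2437] [ 0.5554 -0.0631  0.0586] [ 0.505 -0.107  0.055] [ 0.596 -0.016  0.061]
side z58 comp [345   0 167  54 276] [1.5758 0.842  0.0579] [1.567 0.446 0.055] [1.585 1.481 0.061]
side z58 comp [140  60 110  15 333] [0.5689 0.6269 0.0583] [0.
[... 1196 characters left out ...]
 [0.747 0.991 0.02 ] [0.796 1.067 0.171]
side [181  15   8  24 111] [0.646 1.1   0.02 ] [0.674 1.14  0.109]
side [ 140   60  112   30 2022] [0.419 0.597 0.02 ] [0.74  0.663 0.063]
side [191  92  28  41 880] [0.486 0.273 0.02 ] [0.547 0.342 0.096]
side [ 260  161   57   58 1985] [ 0.504 -0.109  0.02 ] [0.595 0.058 0.104]
side [248 168  14   8  91] [0.533 0.064 0.02 ] [0.558 0.09  0.025]
side [ 146  200  115   68 3919] [ 0.321 -0.127  0.02 ] [ 0.486 -0.026  0.096]
side [ 220  260   39   38 1106] [ 0.396 -0.217  0.02 ] [ 0.445 -0.17   0.046]
side [ 430  320   82   64 2927] [ 0.55  -0.444  0.02 ] [ 0.652 -0.389  0.08 ]
side [ 231  335   67   49 1806] [ 0.376 -0.357  0.02 ] [ 0.427 -0.281  0.05 ]
```

```bash
ls pics
```

```text
scene0.npz
scene0.png
scenez.png
side0.npz
side0.png
sidez.png
wrist0.npz
wrist0.png
```

View pics/scenez.png

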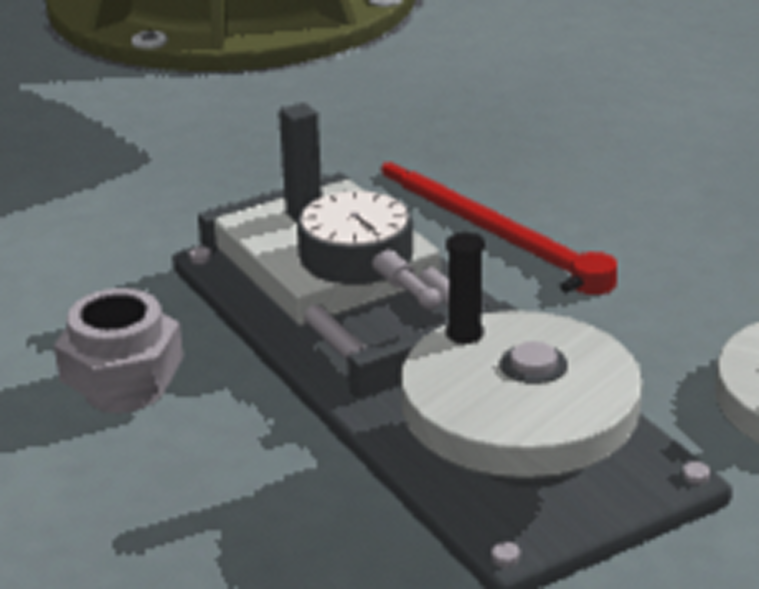

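View pics/sidez.png

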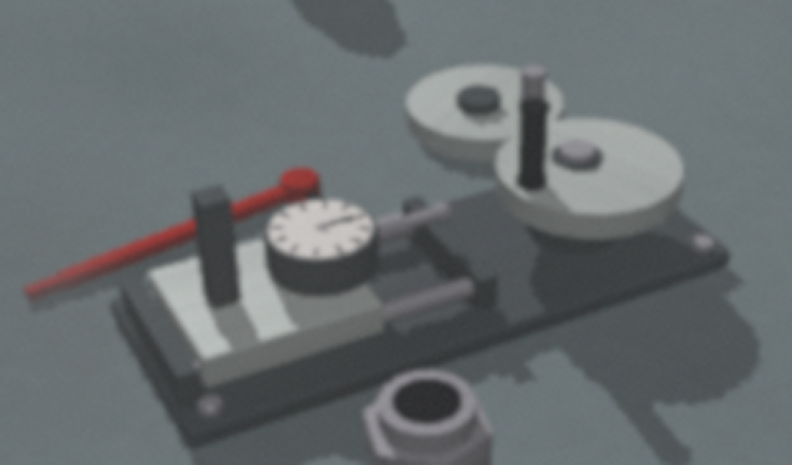

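```bash
python3 - <<'E'
from h import *
# planes: disc top circle fit, plate rectangle, handle/post clouds
for n in ['scene','side']:
    c=np.load(f'pics/{n}0.npz'); W=cloud(c); Z=W[...,2]
    inj=(W[...,0]>.3)&(W[...,0]<.66)&(W[...,1]>-.16)&(W[...,1]<.02)
    m=inj&(abs(Z-.058)<.003)&(W[...,0]>.5)
    (x,y),r=cv2.minEnclosingCircle(W[m][:,:2].astype(np.float32)); print(n,'disc',x,y,r)
    m=inj&(abs(Z-.012)<.003)
    rc=cv2.minAreaRect(W[m][:,:2].astype(np.float32)); print('plate',rc,m.sum())
    for nm,zl,zh,xl,xh in [('nut',.061,.07,.53,.58),('handle',.068,.103,.5,.6),('handletop',.1025,.108,.5,.6),('post',.066,.093,.3,.4),('posttop',.094,.099,.3,.4)]:
        m=inj&(Z>zl)&(Z<zh)&(W[...,0]>xl)&(W[...,0]<xh)
        p=W[m]; 
        if len(p): print(nm,len(p),p.mean(0).round(4),p.min(0).round(4),p.max(0).round(4))
E
```

```text
scene disc 0.5491837859153748 -0.061327677220106125 0.04745139554142952
plate ((0.45680496096611023, -0.04432030767202377), (0.29649460315704346, 0.1561100035905838), 8.042223930358887) 4429
nut 130 [ 0.5475 -0.0547  0.064 ] [ 0.5328 -0.0785  0.061 ] [ 0.5561 -0.0421  0.0661]
handle 228 [ 0.5197 -0.0705  0.0852] [ 0.514  -0.0756  0.068 ] [ 0.5231 -0.0636  0.1028]
handletop 73 [ 0.5165 -0.0691  0.1046] [ 0.5088 -0.0757  0.1027] [ 0.5234 -0.061   0.1059]
post 187 [ 0.3665 -0.082   0.0796] [ 0.3547 -0.0886  0.066 ] [ 0.3718 -0.0727  0.0929]
posttop 42 [ 0.363  -0.0808  0.0957] [ 0.3547 -0.0877  0.0942] [ 0.3699 -0.0733  0.0974]
side disc 0.5492951273918152 -0.062487177550792694 0.047172144055366516
plate ((0.45760494470596313, -0.04623142629861832), (0.2925606369972229, 0.15656988322734833), 8.207952499389648) 3426
nut 66 [ 0.5453 -0.057   0.0633] [ 0.5369 -0.065   0.061 ] [ 0.5538 -0.0474  0.0653]
handle 162 [ 0.5139 -0.0742  0.0858] [ 0.5086 -0.0786  0.0683] [ 0.5218 -0.0649  0.103 ]
handletop 45 [ 0.5151 -0.0708  0.1036] [ 0.5085 -0.0783  0.1027] [ 0.5228 -0.0638  0.1045]
post 188 [ 0.361  -0.0875  0.0797] [ 0.3541 -0.0914  0.0661] [ 0.3693 -0.0774  0.0929]
posttop 43 [ 0.3618 -0.0825  0.0948] [ 0.3548 -0.0898  0.0941] [ 0.3685 -0.0761  0.0961]
```

```bash
cat >> h.py <<'E'
from scipy.spatial.transform import Rotation as Ro
S=np.array([.5465,-.0552]); xd=np.array([-np.cos(np.radians(8.1)),-np.sin(np.radians(8.1))]); yd=np.array([-xd[1],xd[0]])
def tool():
    o=ctrl.get_obs(); return np.array(o['ee_pos']),Ro.from_euler('xyz',o['eef_rot']).as_matrix(),o
def to(p,jaw=None):
    e,R,o=tool(); d=R.T@(np.array(p)-e)*1000
    s=f'shift {d.round(1)}'
    if jaw is not None:
        for sg in (1,-1):
            j=R.T@np.array([*(sg*np.array(jaw)),0]); a=np.degrees(np.arctan2(-j[1],j[2])); s+=f' roll {a:.1f}'
    return s
E
python3 - <<'E'
from h import *
e,R,o=tool(); print(R.round(3))
P=[.3625,-.0815]
print('above',to([*P,.16],yd)); print('down',to([*P,.06],yd))
E
```

```text
[[-0.     0.931  0.366]
 [ 0.001  0.366 -0.931]
 [-1.     0.    -0.001]]
above shift [  45.3  307.5 -341.2] roll 13.4 roll -166.6
down shift [ 145.3  307.5 -341.1] roll 13.4 roll -166.6
```

servo_tool --motion '[-30, 0, 0, 0, -30, 30, -34, 1, -30, 62, -68, 3, -30, 92, -102, 4, -25, 123, -136, 5, -15, 154, -171, 7, -5, 185, -205, 8, 5, 215, -239, 9, 15, 246, -273, 11, 25, 277, -307, 12, 35, 300, -333, 13.4, 45, 307.5, -341, 13.4, 45, 307.5, -341, 13.4]' --gripper 0.6

```text
time_s: 1.78
ee_pos: [0.3624, -0.0819, 0.1599]
eef_rot: [-1.916, 1.569, 2.939]
force: [-0.8, 0.4, 1.2]
grip_width: 0.0564
```

```bash
python3 - <<'E'
from h import *
e,R,o=tool(); print(e,R.round(3),o['time_s'],o['grip_width'],o['qpos'],o['force'])
shot('wrist','wrist1');shot('scene','scene1')
print(to([.3625,-.0815,.06],yd))
E
```

```text
[ 0.36235258 -0.0819309   0.15985712] [[-0.001  0.99   0.142]
 [ 0.     0.142 -0.99 ]
 [-1.    -0.001 -0.   ]] 1.775 0.05638373176944978 [-3.20926282e-01 -5.88893920e-02  2.03533902e+00 -1.81843637e-04
  1.16654623e+00  1.10745809e+00] [-0.83265575  0.41772826  1.19582643]
shift [100.6   0.2  -1.2] roll -0.0 roll 180.0
```

View pics/wrist1.png

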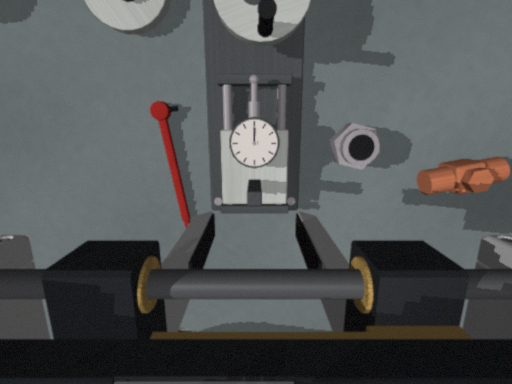

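View pics/scene1.png

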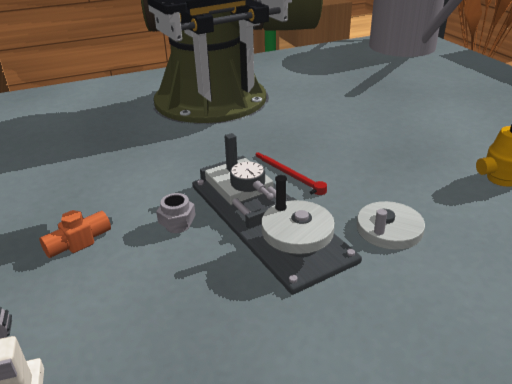

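Wrist view: the jig stands square in the image and the post at (255,193) is centred between the fingers. Descend and grip.

servo_tool --motion '[35, 0, -1, 0, 70, 0, -1, 0, 100, 0, -1, 0, 100, 0, -1, 0]'

```text
time_s: 2.38
ee_pos: [0.3615, -0.0815, 0.0596]
eef_rot: [-2.004, 1.568, 2.849]
force: [0.2, 0.8, 0.4]
grip_width: 0.0566
```

servo_tool --motion '[0, 0, 0, 0, 0, 0, 0, 0, 0, 0, 0, 0, 0, 0, 0, 0, 0, 0, 0, 0]' --gripper 0 --force 30

```text
time_s: 3.0
ee_pos: [0.3627, -0.0811, 0.0606]
eef_rot: [0.451, 1.57, -0.979]
force: [-0.0, -1.6, 4.0]
grip_width: 0.0139
```

Gripped at 13.9 mm, matching the 14 mm post. Slide it home.

servo_tool --motion '[0, 5, 0, 0, 0, 11, 0, 0, 0, 17, 0, 0, 0, 23, 0, 0, 0, 28, 0, 0, 0, 31, 0, 0, 0, 33, 0, 0, 0, 33, 0, 0]'

```text
time_s: 4.0
ee_pos: [0.3951, -0.0764, 0.0606]
eef_rot: [-1.318, 1.57, -2.748]
force: [-4.1, -1.0, 6.3]
grip_width: 0.0138
```

servo_tool --motion '[0, 1, 0, 0, 0, 2, 0, 0, 0, 3, 0, 0, 0, 4, 0, 0, 0, 4, 0, 0]'

```text
time_s: 4.62
ee_pos: [0.3987, -0.0758, 0.0606]
eef_rot: [-1.564, 1.569, -2.993]
force: [-8.9, -1.7, 8.8]
grip_width: 0.0139
```

servo_tool --motion '[0, 1, 0, 0, 0, 2, 0, 0, 0, 3, 0, 0, 0, 3, 0, 0]'

```text
time_s: 5.12
ee_pos: [0.3996, -0.0757, 0.0604]
eef_rot: [-1.643, 1.564, -3.072]
force: [-25.0, -6.7, 21.5]
grip_width: 0.0138
```

```bash
python3 - <<'E'
from h import *
e,R,o=tool(); print(e,o['time_s'],o['force'])
shot('wrist','wrist2');shot('scene','scene2')
E
```

```text
[ 0.39963317 -0.07566235  0.06038785] 5.125 [-24.96756258  -6.73192836  21.46459956]
```

View pics/wrist2.png

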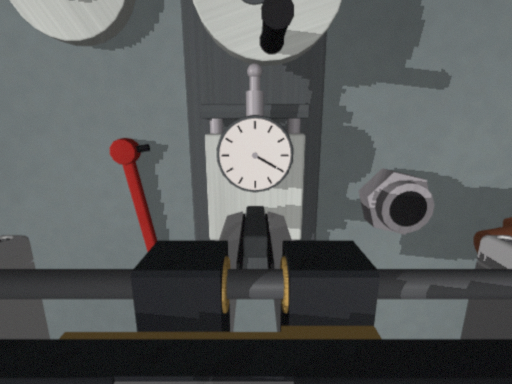

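View pics/scene2.png

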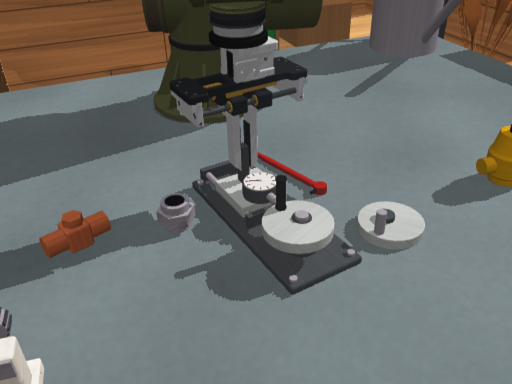

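Scene and wrist views: the needle has moved (dial at (255,155)), so the plunger is pressed. The 25 N force and 37 mm of travel show the slide is against its stop. Release the load, open and rise.

servo_tool --motion '[0, -3, 0, 0, 0, -3, 0, 0]'

```text
time_s: 5.48
ee_pos: [0.399, -0.0758, 0.0604]
eef_rot: [-1.516, 1.57, -2.946]
force: [-3.0, -2.7, 2.6]
grip_width: 0.014
```

servo_tool --motion '[0, 0, 0, 0, 0, 0, 0, 0, 0, 0, 0, 0, -30, 0, 0, 0, -75, 0, 0, 0, -75, 0, 0, -10, -75, 0, 0, -20, -75, 0, 0, -30, -75, 0, 0, -40, -75, 0, 0, -50, -75, 0, 0, -60, -75, 0, 0, -70, -75, 0, 0, -80, -75, 0, 0, -90, -75, 0, 0, -100, -75, 0, 0, -100]' --gripper 0.5

```text
time_s: 7.48
ee_pos: [0.3992, -0.0757, 0.1354]
eef_rot: [1.803, 1.571, 2.118]
force: [0.3, -0.6, -0.0]
grip_width: 0.0472
```

```bash
sed -i 's/^S=np.array.*; xd/S=np.array([.5475,-.0548]); xd/' h.py; python3 - <<'E'
from h import *
e,R,o=tool(); print(e,o['time_s'],o['force'],o['qpos'],o['grip_width'])
sc=shot('scene','scene3'); sd=shot('side','side3')
for c in (sc,sd):
    W=cloud(c);Z=W[...,2]
    for nm,zl,zh,xl,xh in [('handletop',.1025,.108,.49,.6),('post',.066,.093,.38,.42),('posttop',.094,.099,.38,.42)]:
        m=(Z>zl)&(Z<zh)&(W[...,0]>xl)&(W[...,0]<xh)&(W[...,1]>-.12)&(W[...,1]<0)
        p=W[m]
        if len(p): print(nm,len(p),p.min(0).round(4),p.max(0).round(4),((p.min(0)+p.max(0))/2).round(4))
    print(S+.15*xd)
H=np.array([.5165,-.07]); d=H-S; print(np.linalg.norm(d),d@xd,d@yd)
a=np.arctan2(d@yd,d@xd); t=-np.sin(a)*xd+np.cos(a)*yd
print(np.degrees(a)); print(to([*H,.15],t),to([*H,.07],t))
E
```

```text
[ 0.39915044 -0.07566195  0.13540987] 7.475 [ 0.33494108 -0.6369243  -0.03657389] [-2.77595205e-01  5.63458176e-02  1.98326860e+00  7.97970636e-05
  1.10205524e+00 -5.92067087e-01] 0.047157629834975394
handletop 75 [ 0.5092 -0.0761  0.1027] [ 0.5228 -0.0614  0.1061] [ 0.516  -0.0687  0.1044]
post 198 [ 0.3904 -0.0833  0.066 ] [ 0.4066 -0.0673  0.0929] [ 0.3985 -0.0753  0.0795]
posttop 50 [ 0.3902 -0.0824  0.094 ] [ 0.405  -0.0688  0.097 ] [ 0.3976 -0.0756  0.0955]
[ 0.39899645 -0.07593518]
handletop 46 [ 0.5086 -0.0777  0.1026] [ 0.5225 -0.0619  0.105 ] [ 0.5156 -0.0698  0.1038]
post 179 [ 0.3896 -0.086   0.0661] [ 0.4047 -0.0712  0.093 ] [ 0.3971 -0.0786  0.0795]
posttop 47 [ 0.3907 -0.0854  0.0941] [ 0.4038 -0.0694  0.0962] [ 0.3973 -0.0774  0.0951]
[ 0.39899645 -0.07593518]
0.03452593228285084 0.03283243211466457 0.010680421407226614
18.01975615699283
shift [-14.5 -30.5 113.4] roll 81.7 roll -98.3 shift [ 65.5 -30.5 113.4] roll 81.7 roll -98.3
```

View pics/scene3.png

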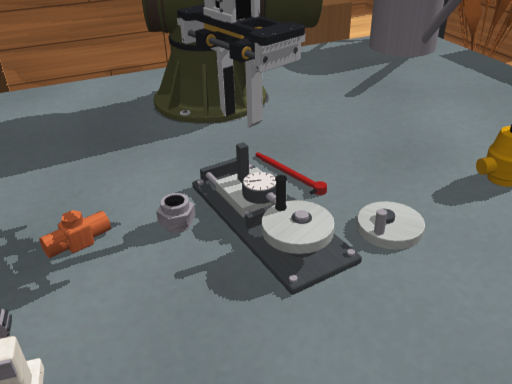

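The post stayed home after release and the gripper is clear. Now go above the handle with the jaws across its path.

servo_tool --motion '[-14.5, 0, 0, -10, -14.5, -5, 20, -20, -14.5, -10, 40, -30, -14.5, -17, 60, -40, -14.5, -22, 80, -50, -14.5, -27, 100, -60, -14.5, -30.5, 113.5, -70, -14.5, -30.5, 113.5, -80, -14.5, -30.5, 113.5, -90, -14.5, -30.5, 113.5, -98.3, -14.5, -30.5, 113.5, -98.3]'

```text
time_s: 8.95
ee_pos: [0.5165, -0.0695, 0.1499]
eef_rot: [0.748, 1.571, 2.776]
force: [0.1, 0.3, -0.7]
grip_width: 0.047
```

```bash
python3 - <<'E'
from h import *
e,R,o=tool(); print(e,o['time_s'],o['qpos'])
c=shot('wrist','wrist4'); shot('side','side4')
H=np.array([.5165,-.07]); d=H-S; a=np.arctan2(d@yd,d@xd); t=-np.sin(a)*xd+np.cos(a)*yd
print(to([*H,.07],t)); print(R.round(3))
W=cloud(c);Z=W[...,2]
m=(Z>.1)&(Z<.108)&(abs(W[...,0]-.516)<.03)&(abs(W[...,1]+.07)<.03); p=W[m]; print(len(p),p.min(0) if len(p) else 0,p.max(0) if len(p) else 0)
E
```

```text
[ 0.5164951  -0.06947931  0.14985743] 8.95 [-2.04020719e-01  2.89701901e-01  1.66925689e+00  3.14787964e-05
  1.18281239e+00 -2.23163095e+00]
shift [79.9  0.2 -0.5] roll 180.0 roll -0.0
[[-0.    -0.897 -0.441]
 [ 0.    -0.441  0.897]
 [-1.     0.     0.   ]]
229 [ 0.50952304 -0.07627222  0.10043089] [ 0.52453138 -0.0616741   0.10678524]
```

View pics/wrist4.png

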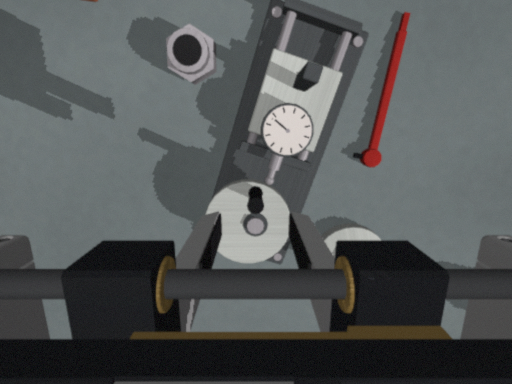

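Wrist view: the handle at (256,200) is centred between the jaws. The wrist cloud centre (0.517,-0.069) agrees. Descend and close gently.

servo_tool --motion '[30, 0, 0, 0, 60, 0, 0, 0, 80, 0, 0, 0, 80, 0, 0, 0]'

```text
time_s: 9.55
ee_pos: [0.5158, -0.0694, 0.0689]
eef_rot: [0.9, 1.568, 2.928]
force: [-0.2, 0.2, 0.1]
grip_width: 0.0468
```

servo_tool --motion '[0, 0, 0, 0, 0, 0, 0, 0, 0, 0, 0, 0, 0, 0, 0, 0]' --gripper 0 --force 10

```text
time_s: 10.05
ee_pos: [0.5167, -0.0695, 0.0703]
eef_rot: [-2.186, 1.57, -0.155]
force: [-1.3, 0.2, 2.4]
grip_width: 0.014
```

```bash
python3 - <<'E'
from h import *
e,R,o=tool(); print(e,o['time_s'],o['force'],o['grip_width'])
d=e[:2]-S; a0=np.arctan2(d@yd,d@xd); r=np.linalg.norm(d); print(np.degrees(a0),r)
n=18;tot=-np.pi/2-a0
for k in range(1,n+1):
    a=a0+tot*k/n; rr=r+(.034-r)*k/n
    p=S+rr*(np.cos(a)*xd+np.sin(a)*yd); D=R.T@np.array([*(p-e[:2]),0])*1000
    print(f'0, {D[1]:.1f}, {D[2]:.1f}, {-np.degrees(a-a0):.0f},',end=' ')
E
```

```text
[ 0.51665388 -0.06953877  0.07032923] 10.05 [-1.28889783  0.24223896  2.40734445] 0.014014751299743576
17.439213225958422 0.034186470153016575
0, -0.2, 3.6, 6, 0, -0.9, 7.1, 12, 0, -1.8, 10.5, 18, 0, -3.2, 13.8, 24, 0, -4.8, 16.9, 30, 0, -6.8, 19.9, 36, 0, -9.1, 22.6, 42, 0, -11.6, 25.1, 48, 0, -14.4, 27.3, 54, 0, -17.4, 29.2, 60, 0, -20.6, 30.8, 66, 0, -23.9, 32.0, 72, 0, -27.3, 32.9, 78, 0, -30.9, 33.4, 84, 0, -34.4, 33.5, 90, 0, -37.9, 33.3, 96, 0, -41.4, 32.7, 101, 0, -44.8, 31.8, 107,
```

servo_tool --motion '[0, -0.2, 3.6, 6, 0, -0.9, 7.1, 12, 0, -1.8, 10.5, 18, 0, -3.2, 13.8, 24, 0, -4.8, 16.9, 30, 0, -6.8, 19.9, 36]'

```text
time_s: 10.8
ee_pos: [0.5135, -0.0492, 0.0703]
eef_rot: [2.813, 1.57, -2.071]
force: [-4.3, -4.4, 5.2]
grip_width: 0.0134
```

```bash
python3 - <<'E'
from h import *
e,R,o=tool(); print(e,o['time_s'],o['force'],o['grip_width'],o['qpos'][5])
d=e[:2]-S; a0=np.arctan2(d@yd,d@xd); r=np.linalg.norm(d); print(np.degrees(a0),r)
n=13;tot=-np.pi/2-a0
for k in range(1,n+1):
    a=a0+tot*k/n; rr=r+(.034-r)*k/n
    p=S+rr*(np.cos(a)*xd+np.sin(a)*yd); D=R.T@np.array([*(p-e[:2]),0])*1000
    print(f'0, {D[1]:.1f}, {D[2]:.1f}, {-np.degrees(a-a0):.0f},',end=' ')
E
```

```text
[ 0.51349665 -0.04919013  0.0702925 ] 10.8 [-4.3200333  -4.35671705  5.22860661] 0.013408554195664472 -1.5643974843190418
-17.468266652366907 0.03446299820302597
0, -0.2, 3.3, 6, 0, -0.7, 6.7, 11, 0, -1.5, 9.9, 17, 0, -2.6, 13.1, 22, 0, -4.0, 16.1, 28, 0, -5.7, 18.9, 33, 0, -7.7, 21.6, 39, 0, -9.9, 24.1, 45, 0, -12.4, 26.3, 50, 0, -15.1, 28.3, 56, 0, -17.9, 30.1, 61, 0, -20.9, 31.5, 67, 0, -24.0, 32.6, 73,
```

Low forces and the handle is following; finish the arc.

servo_tool --motion '[0, -0.2, 3.3, 6, 0, -0.7, 6.7, 11, 0, -1.5, 9.9, 17, 0, -2.6, 13.1, 22, 0, -4.0, 16.1, 28, 0, -5.7, 18.9, 33, 0, -7.7, 21.6, 39, 0, -9.9, 24.1, 45, 0, -12.4, 26.3, 50, 0, -15.1, 28.3, 56, 0, -17.9, 30.1, 61, 0, -20.9, 31.5, 67, 0, -24, 32.6, 72, 0, -24, 32.6, 72, 0, -24, 32.6, 72, 0, -24, 32.6, 72]'

```text
time_s: 12.8
ee_pos: [0.5432, -0.0203, 0.0703]
eef_rot: [0.213, 1.57, 0.36]
force: [1.4, 4.4, 5.3]
grip_width: 0.0135
```

```bash
python3 - <<'E'
from h import *
e,R,o=tool(); print(e,o['time_s'],o['force'],o['grip_width'],o['qpos'][5])
d=e[:2]-S; print(d@xd,d@yd)
shot('scene','scene5');shot('side','side5');shot('wrist','wrist5')
E
```

```text
[ 0.54315451 -0.02029944  0.07028557] 12.8 [1.35424645 4.37016298 5.27302814] 0.013480623637255955 -0.2522059067398884
-0.0005590352555938944 -0.03476865226111327
```

View pics/scene5.png

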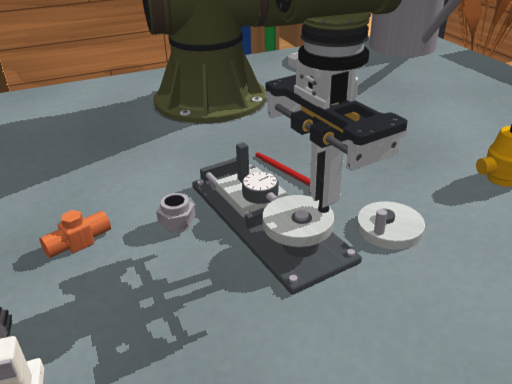

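View pics/side5.png

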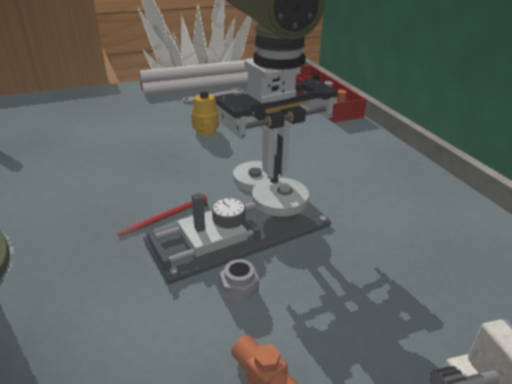

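Both views show the handle held on the -y side, at jig (-0.6,-34.8) mm by TCP, with the disc turned with it. Let go and rise.

servo_tool --motion '[0, 0, 0, 0, 0, 0, 0, 0, 0, 0, 0, 0, 0, 0, 0, 0, -20, 0, 0, 0, -50, 0, 0, 0, -80, 0, 0, 0, -110, 0, 0, 0, -110, 0, 0, 0]' --gripper 0.5

```text
time_s: 14.08
ee_pos: [0.5437, -0.0207, 0.1819]
eef_rot: [-0.267, 1.567, -0.12]
force: [0.6, -0.5, -0.1]
grip_width: 0.047
```

servo_tool --motion '[0, -40, 0, 0, 0, -80, 0, 0, 0, -120, 0, 0, 0, -120, 0, 0]'

```text
time_s: 14.58
ee_pos: [0.5599, -0.1412, 0.1784]
eef_rot: [2.786, 1.569, 2.93]
force: [1.0, 0.6, -0.0]
grip_width: 0.0473
```

```bash
python3 - <<'E'
from h import *
e,R,o=tool(); print(e,o['time_s'],o['force'],o['grip_width'])
sc=shot('scene','scene6'); sd=shot('side','side6')
for c in (sc,sd):
    W=cloud(c);Z=W[...,2]
    for nm,zl,zh,xl,xh,yl,yh in [('handletop',.1,.108,.5,.6,-.12,.02),('posttop',.093,.099,.38,.42,-.12,0)]:
        m=(Z>zl)&(Z<zh)&(W[...,0]>xl)&(W[...,0]<xh)&(W[...,1]>yl)&(W[...,1]<yh)
        p=W[m]
        if len(p):
            q=(p.min(0)+p.max(0))/2; d=q[:2]-S; print(nm,len(p),q.round(4),'jig',(d@xd).round(4),(d@yd).round(4))
    m=(abs(Z-.058)<.003)&(W[...,0]>.49)&(W[...,0]<.62)&(W[...,1]>-.12)&(W[...,1]<.02)
    (x,y),r=cv2.minEnclosingCircle(W[m][:,:2].astype(np.float32)); d=np.array([x,y])-S; print('disc',x,y,r,d@xd,d@yd)
cv2.imwrite('pics/z6.png',cv2.resize(sc['color'][120:290,180:370,::-1],None,fx=3.3,fy=3.3,interpolation=cv2.INTER_CUBIC))
E
```

```text
[ 0.55989639 -0.141175    0.17837337] 14.575 [ 0.95550787  0.60027366 -0.0133472 ] 0.04726825248020593
handletop 85 [ 0.5418 -0.0203  0.1029] jig 0.0008 -0.035
posttop 17 [ 0.3978 -0.0804  0.0952] jig 0.1519 0.0043
disc 0.538753867149353 -0.05519481748342514 0.04742962121963501 0.008714508705477542 -0.0008414622442749159
handletop 45 [ 0.5424 -0.0224  0.1026] jig 0.0005 -0.0328
posttop 57 [ 0.397  -0.077   0.0947] jig 0.1521 0.0008
disc 0.5383320450782776 -0.05718516185879707 0.04684995487332344 0.009412564509659167 0.0010695905248733902
```

View pics/z6.png

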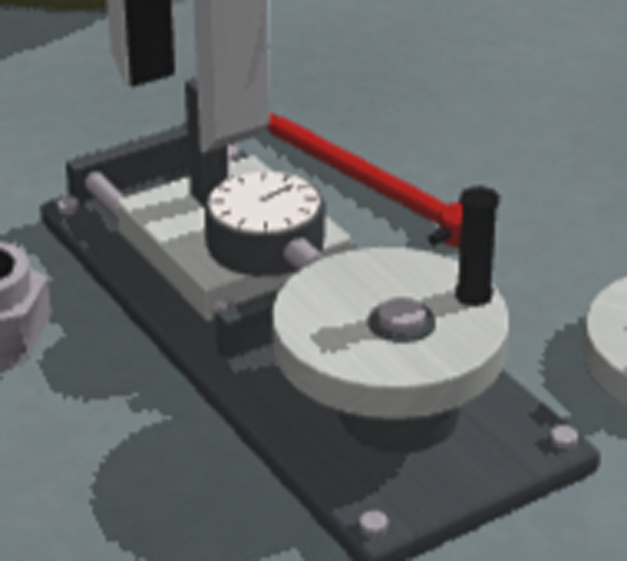

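The view shows the handle on the -y side at (478,245), the disc toward the dial pressing the plunger, and the slide home. Nothing touches the jig.

```bash
python3 -c "
from station import ctrl
print(ctrl.hand_in())"
```

```text
the job is handed in; nothing more can be done
None
```

I slid the indicator home, turned the disc clockwise about 107° by its crank handle until the high spot was under the plunger, let go, and handed in at about 15 s of the 45 s. The hand-in gives no verdict, so the checks below are mine.

**Slide:** I gripped the post and pushed it in about 37 mm, until it met the stop at about 25 N and the needle had moved. After I let go, the side view put the post at the same spot as before the turn, jig x about 152 mm against the 156 mm limit. The scene view also gave 152 mm, but the post was partly hidden there and its sideways reading was 4 mm off.

**Disc:** After release, two views put the handle at jig x 0.5–0.8 mm and y −33 to −35 mm. They put the disc's centre about 9 mm from the spindle towards the plunger, against the 8 mm given, which fits the high spot being under the plunger. I did not read the dial as a number.

**Robot:** The gripper was open and about 12 cm above the disc at hand-in, touching nothing.

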